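Run a fingertip along a tablet frame to seat its snap clips

TASK

Close the gripper and run its fingertips along the near edge of the tablet frame, from the end by the red knob to the end by the white knob, gently pressing each of the five orange clips flush with the frame in turn. Do it in one pass: from the first clip to the last keep the fingertips close over the row (within about 5 cm). Pick nothing up, leave the frame in its jig and the tools where they lie, and finish clear of everything.

Things in the scene. Friction and masses are not known exactly. Their poses are not given: they have to be found in the camera images.
- tablet: dark tablet frame, loose (0.6 kg), 170 (x) x 256 (y) x 12 mm thick, flat in the jig with 1 mm play. Origin: centre of its underside, z up; flat top face at z = 12 mm. Five orange clips stand in a straight row along y at x = -68 mm (the long edge nearer the robot). Frame and clip stops are hard: come down slowly at the end (20 mm/s or less); over 80 N, shocks included, damages it.
- jig: fixed blue repair jig, plate 206 (its x) x 310 (its y) x 12 mm high, with ledges round the tablet up to 20 mm above the table, 4 mm lower than the tablet's top face (which is 24 mm above the table). Origin at the centre of its underside. Its axes are parallel to the tablet's.
- red_knob: red round knob, 18 mm across, 12 mm high, fixed on the jig in line with the clip row, 55 mm beyond the centre of the end clip; it marks the end of the row to start from, either end. Its top is level with the tablet's top face. Origin at the centre of its underside
- white_knob: the same knob in white, at the other end of the row, where to finish
- clip1_top (a point): centre of the flat top of clip 1, at y = +88 mm in the tablet's frame; it moves down with the clip. The orange clip is 10 mm wide across the row and 34 mm long along it: a flat 10 mm long in the middle with a 12 mm long ramp on either side, down to the tablet's face, so that a fingertip moving along the row can ride over it. Clips are 44 mm apart. Its top starts 4.5 to 5.5 mm above the tablet's face and is 0.5 mm above it when fully home.
- clip1 (a joint): how far clip 1 is pressed down, m: 0 to 0.001 at the start, 0.005 fully home against a stop. It slides down with about 3 N of friction, has no spring, and stays where it is left.
- clip2_top (a point): centre of the flat top of clip 2, at y = +44 mm in the tablet's frame; it moves down with the clip. The orange clip is 10 mm wide across the row and 34 mm long along it: a flat 10 mm long in the middle with a 12 mm long ramp on either side, down to the tablet's face, so that a fingertip moving along the row can ride over it. Clips are 44 mm apart. Its top starts 4.5 to 5.5 mm above the tablet's face and is 0.5 mm above it when fully home.
- clip2 (a joint): how far clip 2 is pressed down, m: 0 to 0.001 at the start, 0.005 fully home against a stop. It slides down with about 3 N of friction, has no spring, and stays where it is left.
- clip3_top (a point): centre of the flat top of clip 3, at y = +0 mm in the tablet's frame; it moves down with the clip. The orange clip is 10 mm wide across the row and 34 mm long along it: a flat 10 mm long in the middle with a 12 mm long ramp on either side, down to the tablet's face, so that a fingertip moving along the row can ride over it. Clips are 44 mm apart. Its top starts 4.5 to 5.5 mm above the tablet's face and is 0.5 mm above it when fully home.
- clip3 (a joint): how far clip 3 is pressed down, m: 0 to 0.001 at the start, 0.005 fully home against a stop. It slides down with about 3 N of friction, has no spring, and stays where it is left.
- clip4_top (a point): centre of the flat top of clip 4, at y = -44 mm in the tablet's frame; it moves down with the clip. The orange clip is 10 mm wide across the row and 34 mm long along it: a flat 10 mm long in the middle with a 12 mm long ramp on either side, down to the tablet's face, so that a fingertip moving along the row can ride over it. Clips are 44 mm apart. Its top starts 4.5 to 5.5 mm above the tablet's face and is 0.5 mm above it when fully home.
- clip4 (a joint): how far clip 4 is pressed down, m: 0 to 0.001 at the start, 0.005 fully home against a stop. It slides down with about 3 N of friction, has no spring, and stays where it is left.
- clip5_top (a point): centre of the flat top of clip 5, at y = -88 mm in the tablet's frame; it moves down with the clip. The orange clip is 10 mm wide across the row and 34 mm long along it: a flat 10 mm long in the middle with a 12 mm long ramp on either side, down to the tablet's face, so that a fingertip moving along the row can ride over it. Clips are 44 mm apart. Its top starts 4.5 to 5.5 mm above the tablet's face and is 0.5 mm above it when fully home.
- clip5 (a joint): how far clip 5 is pressed down, m: 0 to 0.001 at the start, 0.005 fully home against a stop. It slides down with about 3 N of friction, has no spring, and stays where it is left.
- spudger: green plastic prying stick, 12 x 140 x 5 mm, lying on the tablet frame roughly along the frame's y; a bystander
- screw_tin: round aluminium screw tin, 38 mm across and 20 mm high, standing on the tablet frame away from the clips; a bystander
- tweezers: steel tweezers lying on the mat, 130 mm long, 6 mm high; a bystander
- screwdriver: yellow-handled screwdriver, 150 mm long, lying on the mat; a bystander
- flux_jar: small jar, 44 mm across, 45 mm high; a bystander
- solder_spool: metal spool standing on end, 52 mm across, 40 mm high; a bystander

How it is judged (in metres and radians):
On the way, in this order (a step that is already met when the one before it is completed fails the run):
1. the first clip counted from the red knob is pressed home (at least 3.5 mm of its 5 mm) (((y of red_knob in the frame of jig above 0 m and value of joint clip1 above 0.0035 m) or (y of red_knob in the frame of jig below 0 m and value of joint clip5 above 0.0035 m))), for 0.1 s.
2. the second clip counted from the red knob is pressed home (at least 3.5 mm of its 5 mm) (((y of red_knob in the frame of jig above 0 m and value of joint clip2 above 0.0035 m) or (y of red_knob in the frame of jig below 0 m and value of joint clip4 above 0.0035 m))), for 0.1 s.
3. the third clip counted from the red knob is pressed home (at least 3.5 mm of its 5 mm) (((y of red_knob in the frame of jig above 0 m and value of joint clip3 above 0.0035 m) or (y of red_knob in the frame of jig below 0 m and value of joint clip3 above 0.0035 m))), for 0.1 s.
4. the fourth clip counted from the red knob is pressed home (at least 3.5 mm of its 5 mm) (((y of red_knob in the frame of jig above 0 m and value of joint clip4 above 0.0035 m) or (y of red_knob in the frame of jig below 0 m and value of joint clip2 above 0.0035 m))), for 0.1 s.
5. the fifth clip counted from the red knob is pressed home (at least 3.5 mm of its 5 mm) (((y of red_knob in the frame of jig above 0 m and value of joint clip5 above 0.0035 m) or (y of red_knob in the frame of jig below 0 m and value of joint clip1 above 0.0035 m))), for 0.1 s.
At the end, for the whole second after the job is handed in: All five clips are pressed at least 3.5 mm of their 5 mm (tops within 2 mm of the frame's face), the frame lies flat and still in the jig within 6 mm of where it was, and every bystander is within 20 mm of where it was (value of joint each of clip1, clip2, clip3, clip4, clip5 above 0.0035 m and distance of tablet from where it was at the start of the episode below 0.006 m and z of tablet in the frame of jig below 0.016 m and angle between tablet's own z axis and vertical below 0.03 rad and linear speed of tablet below 0.01 m/s and distance of each of spudger, screw_tin, tweezers, screwdriver, flux_jar, solder_spool from where it was at the start of the episode below 0.02 m); the robot touches nothing.
It fails at once if the tablet frame is lifted or shoved out of place (more than 8 mm) (distance of tablet from where it was at the start of the episode above 0.008 m).
It fails at once if the fingers press on the frame or its clips with more than 80 N (contact force between the fingers and tablet above 80 N).
It fails at once if after the first clip is home and before all are home, the grasp point leaves the row (more than about 80 mm above or beside it, or 95 mm past the end clips) (value of joint any of clip1, clip2, clip3, clip4, clip5 above 0.0035 m and value of joint any of clip1, clip2, clip3, clip4, clip5 below 0.0035 m and (z of the grasp point in the frame of tablet above 0.11 m or x of the grasp point in the frame of tablet above 0.01 m or x of the grasp point in the frame of tablet below -0.146 m or y of the grasp point in the frame of tablet above 0.185 m or y of the grasp point in the frame of tablet below -0.185 m)).
It fails at once if a bystander is lifted or moved by more than 20 mm (distance of any of spudger, screw_tin, tweezers, screwdriver, flux_jar, solder_spool from where it was at the start of the episode above 0.02 m).
It also fails if it takes over 43 s, if anything falls off the work surface, if the arm or the gripper's body presses on something with over 40 N, if the wrist force passes 120 N, or if a joint passes its speed limit or range.

ROBOT

A 6-joint arm with a two-finger parallel gripper is mounted at the origin on the work surface. World frame = base frame: x ahead of the robot, y to its left, z up, the work surface at z = 0. Lengths are in mm, angles in degrees, forces in N, time in s.
With the tool pointing down it reaches from about 350 to 850 mm from the base axis. Payload 8.1 kg.
Tool frame: the origin (TCP) lies at the very end of the fingers, on their centre line; the grasp point (between the pads) lies grip_depth behind it (grip_depth is the distance from the TCP to the grasp point, in mm); z points along the fingers, y is the direction in which the jaws open and shut (so a half turn about z gives the same grasp; the last joint's range is limited). The gripper opens to 85 mm and grips with 20 to 120 N. Pads are 22 mm wide; open, the fingers measure 114 mm over their backs; the gripper's body (76 mm by 85 mm) begins 54 mm behind the grasp point. The pads swing forward as they close: fully open they stand 13 mm farther back than shut.
Start: joints at [-72.273, 7.471, 85.268, -0, 87.261, -4.893], TCP at [230.794, -553.841, 231.292] pointing down, gripper open.
Joint ranges: [-169.43, 169.43], [-51.17, 129.36], [1.28, 143.12], [-76.62, 256.62], [0, 156.53], [-152.29, 152.29]. Speed limits (degrees/s): [136.94, 136.94, 159.86, 180, 180, 180].

INTERFACE

Orientations are given as [roll, pitch, yaw] about the fixed x, y, z axes, in that order (R = Rz(yaw) Ry(pitch) Rx(roll)).
In Python, from bench import * gives the robot as it stands.
- The arm moves only by the tool step_arm, never from a script. Its argument "plan" is a list of rows, each an object of numbers: "grip": the finger opening in cm, from 0 to 8.54; "tx", "ty", "tz": the shift along the tool's x, y, z in cm; "ax", "ay", "az": the turn, a rotation vector about the tool's x, y, z in degrees. In form: [{"grip": .., "tx": .., "ty": .., "tz": .., "ax": .., "ay": .., "az": ..}, ...]. A call has 1 to 8 rows; each row shifts and turns the commanded pose from where the row before left it, along the tool's axes as they then stand; what a row does not reach is not made up. A row lasts 1/12 s, in which the tool goes at most 41.7 mm and 7.16 degrees, less where a joint would pass 70% of its speed; a pose out of reach is approached as far as the arm can. A call with a gripper value outside its range is refused whole. The fingers move at their own pace and stop on an object; "newtons" is the grip in N (left out, the last holds). Time passes only in rows, so rows that do not move let the fingers close. It gives the time, the measured TCP pose, the force and the opening at its end, in the units of the state.
- sense(): the state, without advancing time (a new reading comes with each control period).
- snapshot(name): name is "side" or "top" or "wrist"; returns the picture (420x560x3 uint8, red, green, blue); there is no depth.
- camera_model(name): a dict with "intrinsics" (3x3 intrinsics, pixels), "pose" (4x4, takes a point from camera to world coordinates); the wrist camera has in their place "T_tool_cam" (4x4, takes a point from camera to tool coordinates, whose origin is the TCP and whose axes are the flange's). Camera axes: x right, y down, z forward; pixel columns grow to the right and rows downward; lengths in mm; the calibration is good to about 2 mm. The wrist camera is an equidistant fisheye: a pixel r from the principal point sees the ray r / f radians off the axis. A picture is of the moment at which its call begins: read the wrist's pose just before it. camera_model takes no time and is no camera call.
- hand_in(): hands the job in, once; it reports no verdict.
The state is a dict: "time": time; "joint_pos": joint angles; "qd": joint speeds; "joint_efforts": joint torques, N m; "tool_pos": TCP position; "tcp_rot": TCP orientation; "ft_force": force on the tool from outside, world axes, zero at the start; "wrist_torque": the same for the moment, N m; "finger_gap": finger opening in mm.
Only numpy, scipy, OpenCV 4.12 (cv2) and the standard library are available. Lean on these libraries where they do the work, as an engineer would, in place of code of your own. Each camera call takes 0.05 s, during which the arm holds its last target.

## Working session

There is one attempt and no reset: what is moved stays moved. The work goes in short steps, Python scripts to look and compute and a tool call to move; the robot and the scene stay as the last step left them, time stands still between calls to the robot, and variables do not carry over. Pictures are saved under pics/ and viewed, and the job is handed in when it is done.

Besides the shell and the picture viewer there is one more tool, called after "Emit:" as name(argument=value, ...) on one line, values as JSON. step_arm: Moves the arm, as the interface text tells. Its arguments: {"type":"object","properties":{"plan":{"type":"array","items":{"type":"object","properties":{"grip":{"type":"number"},"tx":{"type":"number"},"ty":{"type":"number"},"tz":{"type":"number"},"ax":{"type":"number"},"ay":{"type":"number"},"az":{"type":"number"}}}},"newtons":{"type":"number"}},"required":["plan"]}

```bash
ls; mkdir -p pics; python3 - <<'E'
from bench import *
import cv2
print(sense())
for n in("side","top","wrist"):
    m=camera_model(n); print(n,m)
    if n!="wrist":
        cv2.imwrite(f"pics/{n}0.png",snapshot(n)[:,:,::-1])
print(sense()["time"])
E
```

```text
pics
{'time': 0.0, 'joint_pos': array([-7.22714702e+01,  7.51465448e+00,  8.53305950e+01, -1.21844657e-03,
        8.72624144e+01, -4.89504750e+00]), 'qd': array([-0.0216663 , -0.03272948,  0.01660429,  0.1373395 ,  0.03453065,
        0.07458436]), 'joint_efforts': array([-4.03447684e-04, -5.69404364e+01, -5.00553453e+01, -2.29592606e-04,
        1.48297870e-02, -2.14115829e-05]), 'tool_pos': array([ 230.62676163, -553.29376226,  230.23656455]), 'tcp_rot': array([-1.79892625e+02, -7.97453465e-03,  2.26236292e+01]), 'ft_force': array([-0.75247584, -0.3980348 , -0.03664164]), 'wrist_torque': array([-0.06134066, -0.02414428,  0.01705021]), 'finger_gap': 85.56842710472938}
side {'intrinsics': array([[433.91282257,   0.        , 279.40989242],
       [  0.        , 433.91282257, 208.04452981],
       [  0.        ,   0.        ,   1.        ]]), 'pose': array([[-9.74818760e-01, -1.67419878e-01,  1.47305703e-01,
         3.83378875e+02],
       [-2.22125230e-01,  6.70588385e-01, -7.07793473e-01,
         8.43311462e+02],
       [ 1.97172032e-02, -7.22690669e-01, -6.90890316e-01,
         
[... 463 characters left out ...]
[-1.07129862e-02, -1.61256015e-01, -9.86854462e-01,
         1.10333059e+03],
       [ 0.00000000e+00,  0.00000000e+00,  0.00000000e+00,
         1.00000000e+00]])}
wrist {'intrinsics': array([[325.1922621 ,   0.        , 280.95595327],
       [  0.        , 325.1922621 , 209.05860098],
       [  0.        ,   0.        ,   1.        ]]), 'T_tool_cam': array([[ 1.02191059e-03, -9.50686753e-01, -3.10151018e-01,
         8.06560488e+01],
       [ 9.99999133e-01,  1.22922156e-03, -4.72979100e-04,
         8.63258490e-01],
       [ 8.30899282e-04, -3.10150265e-01,  9.50687184e-01,
        -1.42077886e+02],
       [ 0.00000000e+00,  0.00000000e+00,  0.00000000e+00,
         1.00000000e+00]])}
0.1
```

View pics/side0.png

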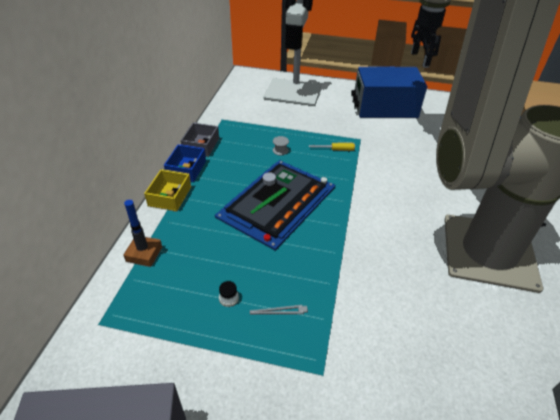

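View pics/top0.png

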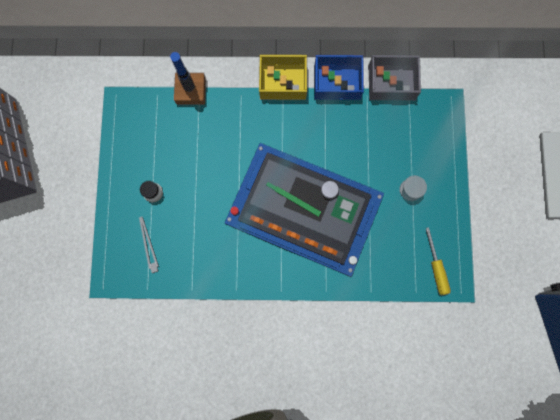

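The red knob is at about (235,211) in the top view and (267,238) in the side view. The white knob is at about (352,260) and (323,181), with five orange clips between them. I'll measure these by colour in both views.

```bash
cat > h.py <<'E'
import numpy as np, cv2
from scipy.optimize import least_squares
def proj(m,P):
    T=np.linalg.inv(m["pose"]); c=(T[:3,:3]@np.atleast_2d(P).T+T[:3,3:]); u=m["intrinsics"]@c; return (u[:2]/u[2]).T
def ray(m,px):
    d=np.linalg.inv(m["intrinsics"])@np.array([px[0],px[1],1.]); d=m["pose"][:3,:3]@d; return m["pose"][:3,3],d/np.linalg.norm(d)
def atz(m,px,z):
    o,d=ray(m,px); return o+d*(z-o[2])/d[2]
def tri(ms,pxs):
    A=np.zeros((3,3));b=np.zeros(3)
    for m,p in zip(ms,pxs):
        o,d=ray(m,p);M=np.eye(3)-np.outer(d,d);A+=M;b+=M@o
    return np.linalg.solve(A,b)
def blobs(img,lo,hi,amin,roi):
    hsv=cv2.cvtColor(img,cv2.COLOR_BGR2HSV); m=cv2.inRange(hsv,lo,hi)
    k=np.zeros_like(m);x0,y0,x1,y1=roi;k[y0:y1,x0:x1]=255;m&=k
    n,l,s,c=cv2.connectedComponentsWithStats(m)
    return [(c[i].round(1),s[i,4]) for i in range(1,n) if s[i,4]>=amin]
E
python3 - <<'E'
from bench import *
from h import *
ms={n:camera_model(n) for n in("side","top")}
for n,roi in (("top",(220,140,390,280)),("side",(210,155,345,255))):
    im=cv2.imread(f"pics/{n}0.png")
    print(n,"orange",blobs(im,(6,140,120),(20,255,255),6,roi))
    print(n,"red",blobs(im,(0,150,100),(4,255,255),4,roi),blobs(im,(172,150,100),(180,255,255),4,roi))
    print(n,"white",blobs(im,(0,0,170),(180,60,255),4,roi))
    print(n,"green",blobs(im,(45,120,80),(75,255,255),10,roi))
    x0,y0,x1,y1=roi
    cv2.imwrite(f"pics/{n}0z.png",cv2.resize(im[y0:y1,x0:x1],None,fx=4.5,fy=4,interpolation=cv2.INTER_CUBIC))
E
```

```text
top orange [(array([257.7, 220. ]), np.int32(41)), (array([274.7, 226.9]), np.int32(57)), (array([292.6, 234.4]), np.int32(60)), (array([311. , 242.1]), np.int32(65)), (array([329.5, 249.9]), np.int32(69))]
top red [(array([234. , 210.3]), np.int32(25))] [(array([235. , 209.2]), np.int32(11)), (array([232.2, 212.5]), np.int32(6))]
top white [(array([329.3, 188.8]), np.int32(176)), (array([352.8, 259.3]), np.int32(46))]
top green [(array([297.3, 201. ]), np.int32(277)), (array([338.8, 200.8]), np.int32(23)), (array([354.1, 207.4]), np.int32(20)), (array([336.2, 214.2]), np.int32(10))]
side orange [(array([312.8, 188.7]), np.int32(29)), (array([304.8, 196.8]), np.int32(28)), (array([296.1, 205.5]), np.int32(28)), (array([287.4, 214.1]), np.int32(32)), (array([277.9, 223.6]), np.int32(34))]
side red [(array([266.8, 236.8]), np.int32(19))] [(array([264.9, 236.3]), np.int32(7)), (array([269. , 236.5]), np.int32(4))]
side white [(array([268.3, 176.4]), np.int32(47)), (array([323.5, 178.9]), np.int32(15)), (array([343.8, 250.3]), np.int32(13))]
side green [(array([268.2, 199.8]), np.int32(150))]
```

View pics/top0z.png

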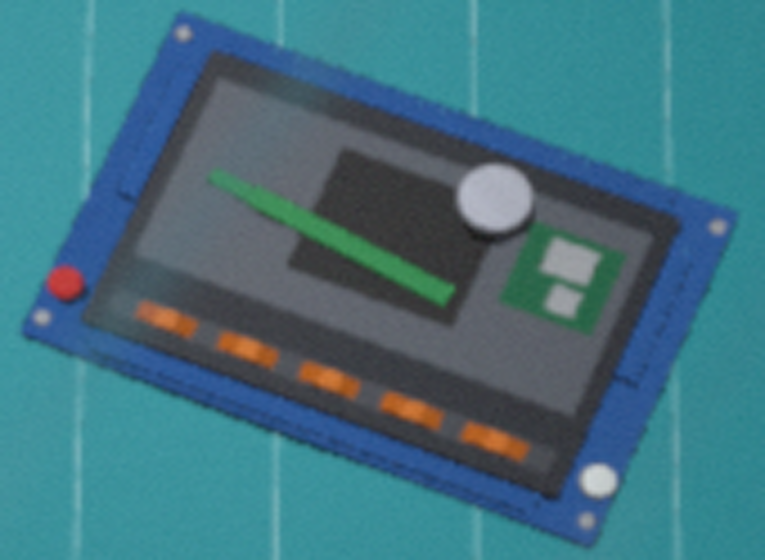

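View pics/side0z.png

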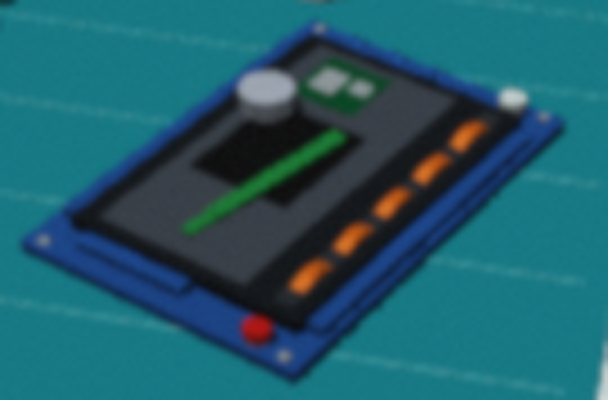

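The top crop shows red at the left end and white at the right, with the spudger and tin well off the row. The side crop agrees. Next I'll triangulate.

```bash
python3 - <<'E'
from bench import *
from h import *
ms=[camera_model("side"),camera_model("top")]
side={"red":(266.8,236.8),"c1":(277.9,223.6),"c2":(287.4,214.1),"c3":(296.1,205.5),"c4":(304.8,196.8),"c5":(312.8,188.7),"white":(323.5,178.9)}
top={"red":(234.4,210.2),"c1":(257.0,219.7),"c2":(274.7,226.9),"c3":(292.6,234.4),"c4":(311,242.1),"c5":(329.5,249.9),"white":(352.7,259.5)}
P={}
for k in side:
    p=tri(ms,[side[k],top[k]]); P[k]=p
    print(k,p.round(1), atz(ms[0],side[k],26).round(1),atz(ms[1],top[k],26).round(1))
d=P["white"]-P["red"];print(d,np.linalg.norm(d[:2]),np.degrees(np.arctan2(d[1],d[0])))
E
```

```text
red [568.  105.3  19.2] [566.7 111.4  26. ] [566.8 104.6  26. ]
c1 [548.5  53.9  21.1] [549.7  58.5  26. ] [545.7  53.5  26. ]
c2 [531.8  13.9  22.6] [532.7  17.3  26. ] [529.9  13.8  26. ]
c3 [515.5 -26.2  21.7] [516.4 -21.8  26. ] [513.5 -26.2  26. ]
c4 [498.6 -67.3  22. ] [499.5 -62.9  26. ] [496.8 -67.1  26. ]
c5 [ 482.1 -108.3   21.2] [ 483.4 -102.9   26. ] [ 479.9 -107.9   26. ]
white [ 459.9 -159.5   21.7] [ 459.9 -154.2   26. ] [ 459.3 -158.8   26. ]
[-108.07472989 -264.78940407    2.52004556] 285.9957617664045 -112.2030003778023
```

Emit:
step_arm(plan=[{"grip":0,"tx":1.5,"ty":-1.2,"tz":0.3},{"grip":0,"tx":2.9,"ty":-2.36,"tz":0.5},{"grip":0,"tx":2.9,"ty":-2.36,"tz":0.5},{"grip":0,"tx":2.9,"ty":-2.36,"tz":0.5},{"grip":0,"tx":2.9,"ty":-2.36,"tz":0.5},{"grip":0,"tx":2.9,"ty":-2.36,"tz":0.5},{"grip":0,"tx":2.9,"ty":-2.36,"tz":0.5},{"grip":0,"tx":2.9,"ty":-2.36,"tz":0.5}], newtons=20)

```text
invalid input
```

Emit:
step_arm(plan=[{"grip":0,"tx":2.9,"ty":-2.36,"tz":0.5},{"grip":0,"tx":2.9,"ty":-2.36,"tz":0.5},{"grip":0,"tx":2.9,"ty":-2.36,"tz":0.5},{"grip":0,"tx":2.9,"ty":-2.36,"tz":0.5},{"grip":0,"tx":2.9,"ty":-2.36,"tz":0.5},{"grip":0,"tx":2.9,"ty":-2.36,"tz":0.5},{"grip":0,"tx":2.9,"ty":-2.36,"tz":0.5},{"grip":0,"tx":2.9,"ty":-2.36,"tz":0.5}])

```text
invalid input
```

Emit:
step_arm(plan=[{"grip":0,"tx":1.5,"ty":-1.2,"az":-4},{"grip":0,"az":-6},{"grip":0,"az":-7},{"grip":0,"az":-7},{"grip":0,"az":-7},{"grip":0,"az":-7},{"grip":0,"az":-7.0},{"grip":0}])

```text
invalid input
```

Emit:
step_arm(plan=[{"grip":0,"tx":1.5,"ty":-1.2,"tz":0.3,"ax":0,"ay":0,"az":0}], newtons=20)

```text
time: 0.18
tool_pos: [238.6, -538.6, 228.0]
tcp_rot: [180.0, 0.1, 22.5]
ft_force: [0.3, -0.9, -0.2]
finger_gap: 75.9
```

All seven keys are needed in each row.

Emit:
step_arm(plan=[{"grip":0,"tx":2.9,"ty":-2.36,"tz":0.5,"ax":0,"ay":0,"az":0},{"grip":0,"tx":2.9,"ty":-2.36,"tz":0.5,"ax":0,"ay":0,"az":0},{"grip":0,"tx":2.9,"ty":-2.36,"tz":0.5,"ax":0,"ay":0,"az":0},{"grip":0,"tx":2.9,"ty":-2.36,"tz":0.5,"ax":0,"ay":0,"az":0},{"grip":0,"tx":2.9,"ty":-2.36,"tz":0.5,"ax":0,"ay":0,"az":0},{"grip":0,"tx":2.9,"ty":-2.36,"tz":0.5,"ax":0,"ay":0,"az":0},{"grip":0,"tx":2.9,"ty":-2.36,"tz":0.5,"ax":0,"ay":0,"az":0},{"grip":0,"tx":2.9,"ty":-2.36,"tz":0.5,"ax":0,"ay":0,"az":0}])

```text
time: 0.85
tool_pos: [381.8, -271.7, 187.8]
tcp_rot: [-180.0, 0.0, 22.6]
ft_force: [0.1, -0.3, 0.6]
finger_gap: -0.2
```

Emit:
step_arm(plan=[{"grip":0,"tx":2.9,"ty":-2.36,"tz":0.5,"ax":0,"ay":0,"az":0},{"grip":0,"tx":2.9,"ty":-2.36,"tz":0.5,"ax":0,"ay":0,"az":0},{"grip":0,"tx":2.9,"ty":-2.36,"tz":0.5,"ax":0,"ay":0,"az":0},{"grip":0,"tx":2.9,"ty":-2.36,"tz":0.5,"ax":0,"ay":0,"az":0},{"grip":0,"tx":2.9,"ty":-2.36,"tz":0.5,"ax":0,"ay":0,"az":0},{"grip":0,"tx":2.9,"ty":-2.36,"tz":0.5,"ax":0,"ay":0,"az":0},{"grip":0,"tx":2.9,"ty":-2.36,"tz":0.5,"ax":0,"ay":0,"az":0},{"grip":0,"tx":1.5,"ty":-1.2,"tz":0.3,"ax":0,"ay":0,"az":0}])

```text
time: 1.52
tool_pos: [515.3, -22.4, 149.4]
tcp_rot: [-179.9, 0.0, 22.7]
ft_force: [0.0, 0.1, 0.5]
finger_gap: 0.2
```

Emit:
step_arm(plan=[{"grip":0,"tx":0,"ty":0,"tz":0,"ax":0,"ay":0,"az":-4},{"grip":0,"tx":0,"ty":0,"tz":0,"ax":0,"ay":0,"az":-7},{"grip":0,"tx":0,"ty":0,"tz":0,"ax":0,"ay":0,"az":-7},{"grip":0,"tx":0,"ty":0,"tz":0,"ax":0,"ay":0,"az":-7},{"grip":0,"tx":0,"ty":0,"tz":0,"ax":0,"ay":0,"az":-7},{"grip":0,"tx":0,"ty":0,"tz":0,"ax":0,"ay":0,"az":-7},{"grip":0,"tx":0,"ty":0,"tz":0,"ax":0,"ay":0,"az":-6},{"grip":0,"tx":0,"ty":0,"tz":0,"ax":0,"ay":0,"az":0}])

```text
time: 2.18
tool_pos: [514.3, -26.0, 149.8]
tcp_rot: [-180.0, 0.0, 67.9]
ft_force: [-0.3, 0.4, -0.3]
finger_gap: 0.3
```

```bash
python3 - <<'E'
from bench import *
import cv2, json
s=sense(); print(s["tool_pos"],s["tcp_rot"],s["ft_force"],s["joint_pos"])
json.dump({"p":list(s["tool_pos"]),"r":list(s["tcp_rot"])},open("w1.json","w"))
cv2.imwrite("pics/wrist1.png",snapshot("wrist")[:,:,::-1])
E
```

```text
[514.29628437 -26.01064716 149.83265594] [-1.79952433e+02  1.08954886e-02  6.79041402e+01] [-0.31950689  0.42240622 -0.2868741 ] [-8.60178198e+00 -2.61103927e+00  1.04272263e+02  5.15431925e-04
  7.83875732e+01  1.34939783e+01]
```

View pics/wrist1.png

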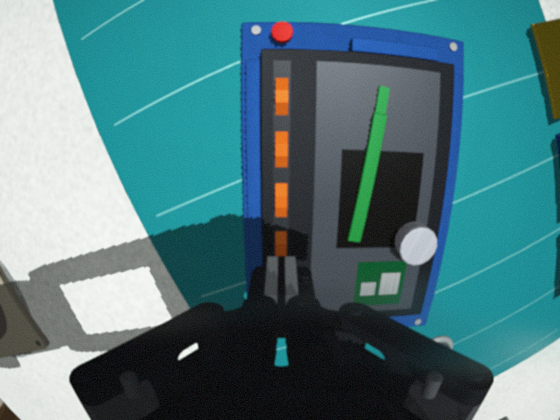

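In the wrist view the red knob is at (282,32) and the clips are at about (282,96), (281,149), (281,199) and (280,243). The closed fingertips, near (282,258), are in line with the row. Next I'll turn these into positions.

```bash
cat >> h.py <<'E'
from scipy.spatial.transform import Rotation as Ro
def wray(m,p,r,px):
    K=m["intrinsics"];v=np.array([(px[0]-K[0,2])/K[0,0],(px[1]-K[1,2])/K[1,1]]);t=np.linalg.norm(v)
    d=np.array([*(np.sin(t)*v/t),np.cos(t)]);T=m["T_tool_cam"];R=Ro.from_euler("xyz",r,degrees=True).as_matrix()
    return np.array(p)+R@T[:3,3], R@(T[:3,:3]@d)
def watz(m,p,r,px,z):
    o,d=wray(m,p,r,px);return o+d*(z-o[2])/d[2]
def trir(rs):
    A=np.zeros((3,3));b=np.zeros(3)
    for o,d in rs:
        d=d/np.linalg.norm(d);M=np.eye(3)-np.outer(d,d);A+=M;b+=M@o
    return np.linalg.solve(A,b)
E
python3 - <<'E'
from bench import *
from h import *
import json
w=json.load(open("w1.json"));m=camera_model("wrist")
im=cv2.imread("pics/wrist1.png")
roi=(262,15,302,262)
o=blobs(im,(5,120,60),(22,255,255),20,roi);print(o)
r=blobs(im,(0,150,80),(4,255,255),20,roi)+blobs(im,(172,150,100),(180,255,255),20,roi);print(r)
for z in (22,27): print(z,[watz(m,w["p"],w["r"],c,z)[:2].round(1) for c,_ in r[:1]+o])
# triangulate with the top view
ms=[camera_model("side"),camera_model("top")]
side=[(266.8,236.8),(277.9,223.6),(287.4,214.1),(296.1,205.5)]
top=[(234.4,210.2),(257.0,219.7),(274.7,226.9),(292.6,234.4)]
for (c,_),s,t in zip(r[:1]+o,side,top): print("w+t",trir([wray(m,w["p"],w["r"],c),ray(ms[1],t)]).round(1),"w+s",trir([wray(m,w["p"],w["r"],c),ray(ms[0],s)]).round(1))
E
```

```text
[(array([281.3,  95.8]), np.int32(514)), (array([280.9, 149. ]), np.int32(489)), (array([280.7, 199.6]), np.int32(474)), (array([280.5, 243.2]), np.int32(305))]
[(array([281.7,  31.8]), np.int32(296))]
22 [array([569.6, 105.9]), array([549. ,  55.7]), array([532. ,  14.7]), array([515.4, -26. ]), array([499.7, -64.1])]
27 [array([569.2, 104.8]), array([548.9,  55.6]), array([532.3,  15.3]), array([515.9, -24.6]), array([500.6, -62. ])]
w+t [568.7 105.8  19.8] w+s [568.9 106.1  20.1]
w+t [549.4  55.8  -3.8] w+s [549.6  55.8  23.3]
w+t [531.5  13.8  13.3] w+s [532.6  15.1  24. ]
w+t [514.6 -26.7  18.3] w+s [516.2 -25.4  22.9]
```

Emit:
step_arm(plan=[{"grip":0,"tx":1.4,"ty":0.05,"tz":0.5,"ax":0,"ay":0,"az":0},{"grip":0,"tx":2.0,"ty":0.05,"tz":1.3,"ax":0,"ay":0,"az":0},{"grip":0,"tx":2.0,"ty":0.05,"tz":1.7,"ax":0,"ay":0,"az":0},{"grip":0,"tx":2.0,"ty":0,"tz":1.9,"ax":0,"ay":0,"az":0},{"grip":0,"tx":2.0,"ty":0,"tz":1.9,"ax":0,"ay":0,"az":0},{"grip":0,"tx":1.4,"ty":0,"tz":1.7,"ax":0,"ay":0,"az":0},{"grip":0,"tx":0.8,"ty":0,"tz":1.0,"ax":0,"ay":0,"az":0},{"grip":0,"tx":0,"ty":0,"tz":0.5,"ax":0,"ay":0,"az":0}])

```text
time: 2.9
tool_pos: [559.2, 81.8, 43.3]
tcp_rot: [-179.8, 0.1, 67.6]
ft_force: [-0.1, -0.3, 1.2]
finger_gap: 0.2
```

Emit:
step_arm(plan=[{"grip":0,"tx":0,"ty":0,"tz":0,"ax":0,"ay":0,"az":0},{"grip":0,"tx":0,"ty":0,"tz":0,"ax":0,"ay":0,"az":0}])

```text
time: 3.07
tool_pos: [560.2, 79.9, 45.7]
tcp_rot: [180.0, 0.0, 67.5]
ft_force: [0.2, 0.0, 0.4]
finger_gap: -0.2
```

```bash
python3 - <<'E'
from bench import *
import cv2, json
s=sense(); print(s["tool_pos"],s["tcp_rot"],s["ft_force"])
json.dump({"p":list(s["tool_pos"]),"r":list(s["tcp_rot"])},open("w2.json","w"))
cv2.imwrite("pics/wrist2.png",snapshot("wrist")[:,:,::-1])
cv2.imwrite("pics/side2.png",cv2.resize(snapshot("side")[130:280,200:400,::-1],None,fx=4,fy=4,interpolation=cv2.INTER_CUBIC))
E
```

```text
[560.19422026  79.92667101  45.68582983] [1.79996545e+02 1.71427389e-02 6.75422667e+01] [0.20436757 0.00455988 0.37555975]
```

View pics/wrist2.png

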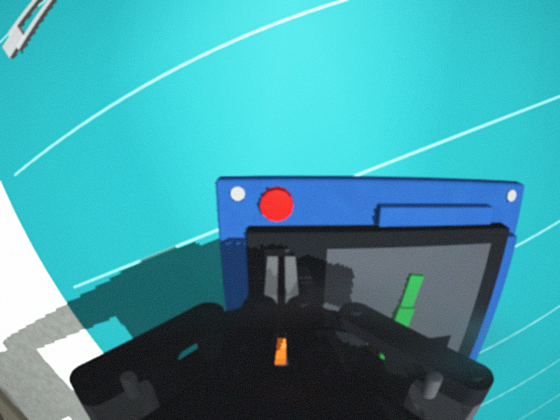

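View pics/side2.png

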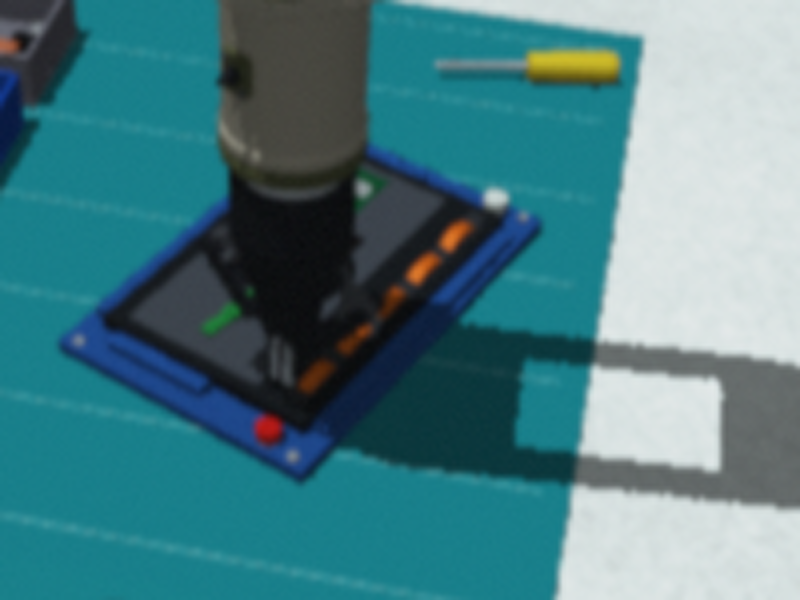

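The wrist view has the red knob at (276,205), the fingertips at (282,255) and clip 1 between the linkages at (281,350). The side view shows the fingers between the knob and clip 1. I'll check the lateral offset.

```bash
python3 - <<'E'
from bench import *
from h import *
import json
w=json.load(open("w2.json"));w1=json.load(open("w1.json"));m=camera_model("wrist")
im=cv2.imread("pics/wrist2.png")
r=blobs(im,(0,150,80),(4,255,255),20,(250,180,300,230));print(r)
k=watz(m,w["p"],w["r"],r[0][0],24);print(k)
kt=trir([wray(m,w["p"],w["r"],r[0][0]),wray(m,w1["p"],w1["r"],(281.7,31.8))]);print("knob tri",kt)
u=np.array([33.5,81.1]);u/=np.linalg.norm(u);n=np.array([u[1],-u[0]])
for nm,q in (("knob",k),("c1",np.array([549,55.5])),("c2",np.array([532.2,15])),("c3",np.array([515.7,-25.3]))):
    d=q[:2]-np.array(w["p"][:2]); print(nm,"along",d@u,"side",d@n)
E
```

```text
[(array([276.1, 203.6]), np.int32(754))]
[570.25979818 107.632331    24.        ]
knob tri [569.75399264 106.39142066  19.65113706]
knob along 29.44988023353352 side -1.2743659873922013
c1 along -26.850160422133815 side -1.0206414664807344
c2 along -70.6963202960379 side -1.085943166632088
c3 along -114.24309523748524 side -0.9503253251309403
```

Emit:
step_arm(plan=[{"grip":0,"tx":0,"ty":-0.1,"tz":0.4,"ax":0,"ay":0,"az":0},{"grip":0,"tx":0,"ty":0,"tz":0.5,"ax":0,"ay":0,"az":0},{"grip":0,"tx":0,"ty":0,"tz":0.3,"ax":0,"ay":0,"az":0},{"grip":0,"tx":0,"ty":0,"tz":0.15,"ax":0,"ay":0,"az":0},{"grip":0,"tx":0,"ty":0,"tz":0.1,"ax":0,"ay":0,"az":0},{"grip":0,"tx":0,"ty":0,"tz":0.1,"ax":0,"ay":0,"az":0},{"grip":0,"tx":0,"ty":0,"tz":0.1,"ax":0,"ay":0,"az":0},{"grip":0,"tx":0,"ty":0,"tz":0.1,"ax":0,"ay":0,"az":0}])

```text
time: 3.83
tool_pos: [559.4, 81.0, 27.8]
tcp_rot: [180.0, -0.0, 67.6]
ft_force: [-1.1, 1.0, 0.4]
finger_gap: -0.4
```

Emit:
step_arm(plan=[{"grip":0,"tx":0,"ty":0,"tz":0,"ax":0,"ay":0,"az":0},{"grip":0,"tx":0,"ty":0,"tz":0,"ax":0,"ay":0,"az":0}])

```text
time: 4.0
tool_pos: [559.3, 81.0, 27.8]
tcp_rot: [-180.0, 0.0, 67.6]
ft_force: [-0.1, -0.2, 0.3]
finger_gap: -0.1
```

Emit:
step_arm(plan=[{"grip":0,"tx":0,"ty":0,"tz":0.05,"ax":0,"ay":0,"az":0},{"grip":0,"tx":0,"ty":0,"tz":0.05,"ax":0,"ay":0,"az":0},{"grip":0,"tx":0,"ty":0,"tz":0.05,"ax":0,"ay":0,"az":0},{"grip":0,"tx":0,"ty":0,"tz":0.05,"ax":0,"ay":0,"az":0},{"grip":0,"tx":0,"ty":0,"tz":0,"ax":0,"ay":0,"az":0}])

```text
time: 4.42
tool_pos: [559.2, 81.0, 25.7]
tcp_rot: [-180.0, 0.0, 67.6]
ft_force: [0.1, 0.4, -0.2]
finger_gap: -0.3
```

Emit:
step_arm(plan=[{"grip":0,"tx":0,"ty":0,"tz":0.05,"ax":0,"ay":0,"az":0},{"grip":0,"tx":0,"ty":0,"tz":0.05,"ax":0,"ay":0,"az":0},{"grip":0,"tx":0,"ty":0,"tz":0,"ax":0,"ay":0,"az":0}])

```text
time: 4.67
tool_pos: [559.2, 81.0, 24.7]
tcp_rot: [-180.0, 0.0, 67.6]
ft_force: [0.0, 0.6, 0.6]
finger_gap: -0.0
```

Emit:
step_arm(plan=[{"grip":0,"tx":0,"ty":0,"tz":0.04,"ax":0,"ay":0,"az":0},{"grip":0,"tx":0,"ty":0,"tz":0,"ax":0,"ay":0,"az":0}])

```text
time: 4.83
tool_pos: [559.2, 81.0, 24.3]
tcp_rot: [-180.0, 0.0, 67.6]
ft_force: [-0.6, -0.3, -0.4]
finger_gap: -0.3
```

Emit:
step_arm(plan=[{"grip":0,"tx":0,"ty":0,"tz":0.04,"ax":0,"ay":0,"az":0},{"grip":0,"tx":0,"ty":0,"tz":0,"ax":0,"ay":0,"az":0}])

```text
time: 5.0
tool_pos: [559.3, 81.0, 24.1]
tcp_rot: [180.0, -0.0, 67.6]
ft_force: [-0.4, 0.4, 1.1]
finger_gap: 0.2
```

Emit:
step_arm(plan=[{"grip":0,"tx":0,"ty":0,"tz":0.04,"ax":0,"ay":0,"az":0},{"grip":0,"tx":0,"ty":0,"tz":0,"ax":0,"ay":0,"az":0}])

```text
time: 5.17
tool_pos: [559.4, 81.0, 24.1]
tcp_rot: [180.0, -0.0, 67.6]
ft_force: [-1.7, -0.4, 5.1]
finger_gap: -0.3
```

Contact with the face is at z≈24.1, and the arm gives roughly 10 N/mm. I'll start the slide.

Emit:
step_arm(plan=[{"grip":0,"tx":-0.1,"ty":0,"tz":0,"ax":0,"ay":0,"az":0},{"grip":0,"tx":-0.2,"ty":0,"tz":0,"ax":0,"ay":0,"az":0},{"grip":0,"tx":-0.2,"ty":0,"tz":0,"ax":0,"ay":0,"az":0},{"grip":0,"tx":-0.2,"ty":0,"tz":0,"ax":0,"ay":0,"az":0},{"grip":0,"tx":-0.2,"ty":0,"tz":0,"ax":0,"ay":0,"az":0},{"grip":0,"tx":-0.2,"ty":0,"tz":0,"ax":0,"ay":0,"az":0}])

```text
time: 5.67
tool_pos: [555.8, 71.2, 24.1]
tcp_rot: [179.9, -0.1, 67.6]
ft_force: [2.6, 4.2, 3.4]
finger_gap: -0.1
```

Emit:
step_arm(plan=[{"grip":0,"tx":-0.2,"ty":0,"tz":0,"ax":0,"ay":0,"az":0},{"grip":0,"tx":-0.2,"ty":0,"tz":0,"ax":0,"ay":0,"az":0},{"grip":0,"tx":-0.2,"ty":0,"tz":0,"ax":0,"ay":0,"az":0},{"grip":0,"tx":-0.2,"ty":0,"tz":0,"ax":0,"ay":0,"az":0},{"grip":0,"tx":-0.2,"ty":0,"tz":0,"ax":0,"ay":0,"az":0},{"grip":0,"tx":-0.2,"ty":0,"tz":0,"ax":0,"ay":0,"az":0},{"grip":0,"tx":-0.2,"ty":0,"tz":0,"ax":0,"ay":0,"az":0},{"grip":0,"tx":-0.2,"ty":0,"tz":0,"ax":0,"ay":0,"az":0}])

```text
time: 6.33
tool_pos: [550.0, 56.2, 24.5]
tcp_rot: [179.9, -0.1, 67.6]
ft_force: [1.5, 2.9, 5.7]
finger_gap: -0.1
```

Clip 1 is home, with the tip at 24.5 over it. I'll continue.

Emit:
step_arm(plan=[{"grip":0,"tx":-0.3,"ty":0,"tz":0,"ax":0,"ay":0,"az":0},{"grip":0,"tx":-0.3,"ty":0,"tz":0,"ax":0,"ay":0,"az":0},{"grip":0,"tx":-0.3,"ty":0,"tz":0,"ax":0,"ay":0,"az":0},{"grip":0,"tx":-0.3,"ty":0,"tz":0,"ax":0,"ay":0,"az":0},{"grip":0,"tx":-0.3,"ty":0,"tz":0,"ax":0,"ay":0,"az":0},{"grip":0,"tx":-0.3,"ty":0,"tz":0,"ax":0,"ay":0,"az":0},{"grip":0,"tx":-0.3,"ty":0,"tz":0,"ax":0,"ay":0,"az":0},{"grip":0,"tx":-0.3,"ty":0,"tz":0,"ax":0,"ay":0,"az":0}])

```text
time: 7.0
tool_pos: [540.4, 33.9, 24.1]
tcp_rot: [179.9, -0.1, 67.6]
ft_force: [2.9, 5.5, 3.8]
finger_gap: 0.2
```

Emit:
step_arm(plan=[{"grip":0,"tx":-0.3,"ty":0,"tz":0,"ax":0,"ay":0,"az":0},{"grip":0,"tx":-0.3,"ty":0,"tz":0,"ax":0,"ay":0,"az":0},{"grip":0,"tx":-0.3,"ty":0,"tz":0,"ax":0,"ay":0,"az":0},{"grip":0,"tx":-0.3,"ty":0,"tz":0,"ax":0,"ay":0,"az":0},{"grip":0,"tx":-0.3,"ty":0,"tz":0,"ax":0,"ay":0,"az":0},{"grip":0,"tx":-0.3,"ty":0,"tz":0,"ax":0,"ay":0,"az":0},{"grip":0,"tx":-0.2,"ty":0,"tz":0,"ax":0,"ay":0,"az":0}])

```text
time: 7.58
tool_pos: [533.1, 15.4, 24.5]
tcp_rot: [179.9, -0.1, 67.6]
ft_force: [1.3, 4.7, 7.5]
finger_gap: 0.1
```

```bash
python3 - <<'E'
from bench import *
import cv2
s=sense(); print(s["time"],s["tool_pos"],s["tcp_rot"],s["ft_force"])
cv2.imwrite("pics/wrist3.png",snapshot("wrist")[:,:,::-1])
cv2.imwrite("pics/side3.png",cv2.resize(snapshot("side")[130:280,200:400,::-1],None,fx=4,fy=4,interpolation=cv2.INTER_CUBIC))
E
```

```text
7.5833 [533.1185484   15.40097398  24.4729269 ] [ 1.79903794e+02 -7.55334510e-02  6.76135576e+01] [1.34549724 4.73398565 7.5377076 ]
```

View pics/wrist3.png

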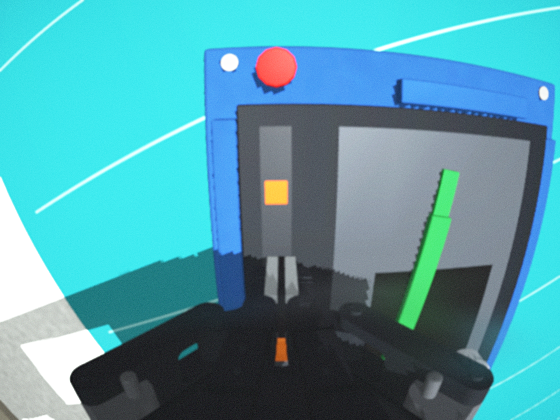

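View pics/side3.png

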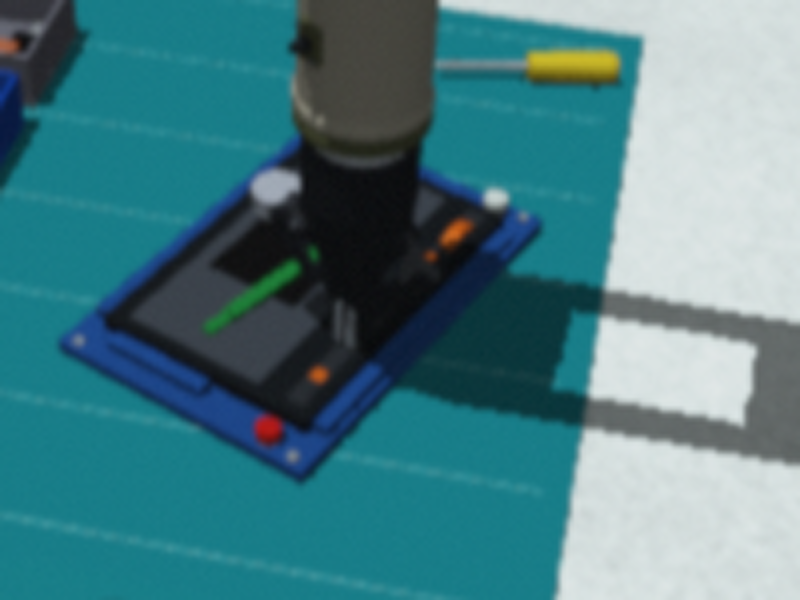

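The wrist view shows clip 1 flush, with only its square top visible at (276,192). The fingers at (282,260) are about 2 mm to the right of the row line, and nothing else has moved. I'll continue with a small side correction.

Emit:
step_arm(plan=[{"grip":0,"tx":-0.3,"ty":-0.03,"tz":0,"ax":0,"ay":0,"az":0},{"grip":0,"tx":-0.3,"ty":-0.03,"tz":0,"ax":0,"ay":0,"az":0},{"grip":0,"tx":-0.3,"ty":-0.03,"tz":0,"ax":0,"ay":0,"az":0},{"grip":0,"tx":-0.3,"ty":-0.03,"tz":0,"ax":0,"ay":0,"az":0},{"grip":0,"tx":-0.3,"ty":0,"tz":0,"ax":0,"ay":0,"az":0},{"grip":0,"tx":-0.3,"ty":0,"tz":0,"ax":0,"ay":0,"az":0},{"grip":0,"tx":-0.3,"ty":0,"tz":0,"ax":0,"ay":0,"az":0},{"grip":0,"tx":-0.3,"ty":0,"tz":0,"ax":0,"ay":0,"az":0}])

```text
time: 8.35
tool_pos: [522.5, -6.3, 24.1]
tcp_rot: [179.9, -0.1, 67.6]
ft_force: [2.2, 7.4, 4.6]
finger_gap: -0.1
```

Emit:
step_arm(plan=[{"grip":0,"tx":-0.3,"ty":0,"tz":0,"ax":0,"ay":0,"az":0},{"grip":0,"tx":-0.3,"ty":0,"tz":0,"ax":0,"ay":0,"az":0},{"grip":0,"tx":-0.3,"ty":0,"tz":0,"ax":0,"ay":0,"az":0},{"grip":0,"tx":-0.3,"ty":0,"tz":0,"ax":0,"ay":0,"az":0},{"grip":0,"tx":-0.3,"ty":0,"tz":0,"ax":0,"ay":0,"az":0},{"grip":0,"tx":-0.3,"ty":0,"tz":0,"ax":0,"ay":0,"az":0},{"grip":0,"tx":-0.2,"ty":0,"tz":0,"ax":0,"ay":0,"az":0}])

```text
time: 8.93
tool_pos: [515.3, -24.8, 24.5]
tcp_rot: [179.9, -0.1, 67.6]
ft_force: [2.7, 5.7, 7.2]
finger_gap: -0.2
```

Emit:
step_arm(plan=[{"grip":0,"tx":-0.3,"ty":0,"tz":0,"ax":0,"ay":0,"az":0},{"grip":0,"tx":-0.3,"ty":0,"tz":0,"ax":0,"ay":0,"az":0},{"grip":0,"tx":-0.3,"ty":0,"tz":0,"ax":0,"ay":0,"az":0},{"grip":0,"tx":-0.3,"ty":0,"tz":0,"ax":0,"ay":0,"az":0},{"grip":0,"tx":-0.3,"ty":0,"tz":0,"ax":0,"ay":0,"az":0},{"grip":0,"tx":-0.3,"ty":0,"tz":0,"ax":0,"ay":0,"az":0},{"grip":0,"tx":-0.3,"ty":0,"tz":0,"ax":0,"ay":0,"az":0},{"grip":0,"tx":-0.3,"ty":0,"tz":0,"ax":0,"ay":0,"az":0}])

```text
time: 9.6
tool_pos: [505.7, -47.0, 24.1]
tcp_rot: [180.0, -0.1, 67.6]
ft_force: [3.0, 6.0, 6.2]
finger_gap: -0.2
```

Emit:
step_arm(plan=[{"grip":0,"tx":-0.3,"ty":0,"tz":0,"ax":0,"ay":0,"az":0},{"grip":0,"tx":-0.3,"ty":0,"tz":0,"ax":0,"ay":0,"az":0},{"grip":0,"tx":-0.3,"ty":0,"tz":0,"ax":0,"ay":0,"az":0},{"grip":0,"tx":-0.3,"ty":0,"tz":0,"ax":0,"ay":0,"az":0},{"grip":0,"tx":-0.3,"ty":0,"tz":0,"ax":0,"ay":0,"az":0},{"grip":0,"tx":-0.3,"ty":0,"tz":0,"ax":0,"ay":0,"az":0},{"grip":0,"tx":-0.2,"ty":0,"tz":0,"ax":0,"ay":0,"az":0}])

```text
time: 10.18
tool_pos: [498.5, -65.5, 24.5]
tcp_rot: [179.9, -0.1, 67.6]
ft_force: [3.3, 6.3, 9.0]
finger_gap: -0.2
```

```bash
python3 - <<'E'
from bench import *
import cv2
s=sense(); print(s["time"],s["tool_pos"],s["tcp_rot"],s["ft_force"])
cv2.imwrite("pics/wrist4.png",snapshot("wrist")[:,:,::-1])
E
```

```text
10.1833 [498.48280554 -65.50333855  24.47169738] [ 1.79907093e+02 -7.35639571e-02  6.76108464e+01] [3.27680908 6.3163598  9.01877763]
```

View pics/wrist4.png

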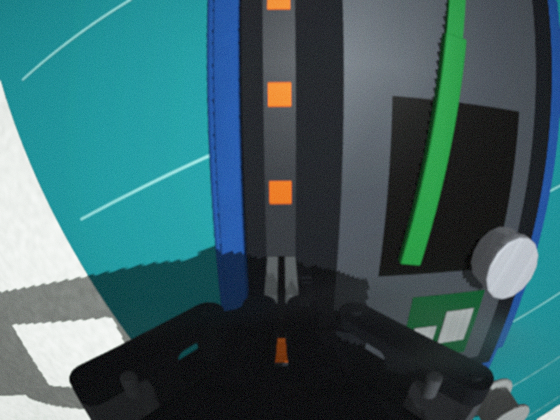

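In the wrist view clips 1–3 show as flat squares at (279,3), (279,95) and (280,192), centred on the fingers. I'll go on to clip 5 and past it.

Emit:
step_arm(plan=[{"grip":0,"tx":-0.3,"ty":0,"tz":0,"ax":0,"ay":0,"az":0},{"grip":0,"tx":-0.3,"ty":0,"tz":0,"ax":0,"ay":0,"az":0},{"grip":0,"tx":-0.3,"ty":0,"tz":0,"ax":0,"ay":0,"az":0},{"grip":0,"tx":-0.3,"ty":0,"tz":0,"ax":0,"ay":0,"az":0},{"grip":0,"tx":-0.3,"ty":0,"tz":0,"ax":0,"ay":0,"az":0},{"grip":0,"tx":-0.3,"ty":0,"tz":0,"ax":0,"ay":0,"az":0},{"grip":0,"tx":-0.3,"ty":0,"tz":0,"ax":0,"ay":0,"az":0},{"grip":0,"tx":-0.3,"ty":0,"tz":0,"ax":0,"ay":0,"az":0}])

```text
time: 10.9
tool_pos: [488.9, -87.5, 24.1]
tcp_rot: [180.0, -0.1, 67.6]
ft_force: [2.8, 6.1, 6.6]
finger_gap: -0.1
```

Emit:
step_arm(plan=[{"grip":0,"tx":-0.3,"ty":0,"tz":0,"ax":0,"ay":0,"az":0},{"grip":0,"tx":-0.3,"ty":0,"tz":0,"ax":0,"ay":0,"az":0},{"grip":0,"tx":-0.3,"ty":0,"tz":0,"ax":0,"ay":0,"az":0},{"grip":0,"tx":-0.3,"ty":0,"tz":0,"ax":0,"ay":0,"az":0},{"grip":0,"tx":-0.3,"ty":0,"tz":0,"ax":0,"ay":0,"az":0},{"grip":0,"tx":-0.3,"ty":0,"tz":0,"ax":0,"ay":0,"az":0},{"grip":0,"tx":-0.2,"ty":0,"tz":0,"ax":0,"ay":0,"az":0}])

```text
time: 11.48
tool_pos: [481.7, -106.2, 24.5]
tcp_rot: [179.9, -0.1, 67.6]
ft_force: [2.2, 5.1, 9.5]
finger_gap: -0.0
```

Emit:
step_arm(plan=[{"grip":0,"tx":-0.3,"ty":0,"tz":0,"ax":0,"ay":0,"az":0},{"grip":0,"tx":-0.3,"ty":0,"tz":0,"ax":0,"ay":0,"az":0},{"grip":0,"tx":-0.3,"ty":0,"tz":0,"ax":0,"ay":0,"az":0},{"grip":0,"tx":-0.3,"ty":0,"tz":0,"ax":0,"ay":0,"az":0},{"grip":0,"tx":-0.3,"ty":0,"tz":0,"ax":0,"ay":0,"az":0},{"grip":0,"tx":-0.2,"ty":0,"tz":0,"ax":0,"ay":0,"az":0},{"grip":0,"tx":0,"ty":0,"tz":0,"ax":0,"ay":0,"az":0}])

```text
time: 12.07
tool_pos: [474.6, -122.3, 24.0]
tcp_rot: [180.0, -0.0, 67.6]
ft_force: [1.0, 1.9, 8.2]
finger_gap: 0.1
```

Emit:
step_arm(plan=[{"grip":0,"tx":0,"ty":0,"tz":-0.1,"ax":0,"ay":0,"az":0},{"grip":0,"tx":0,"ty":0,"tz":-0.2,"ax":0,"ay":0,"az":0},{"grip":0,"tx":0,"ty":0,"tz":-0.8,"ax":0,"ay":0,"az":0},{"grip":0,"tx":0,"ty":0,"tz":-1.5,"ax":0,"ay":0,"az":0},{"grip":0,"tx":0,"ty":0,"tz":-2.0,"ax":0,"ay":0,"az":0},{"grip":0,"tx":0,"ty":0,"tz":-2.0,"ax":0,"ay":0,"az":0},{"grip":0,"tx":0,"ty":0,"tz":-2.0,"ax":0,"ay":0,"az":0},{"grip":0,"tx":0,"ty":0,"tz":-1.0,"ax":0,"ay":0,"az":0}])

```text
time: 12.73
tool_pos: [475.2, -122.5, 122.4]
tcp_rot: [179.8, 0.0, 67.6]
ft_force: [0.5, 0.1, -0.0]
finger_gap: 0.0
```

```bash
python3 - <<'E'
from bench import *
import cv2
s=sense(); print(s["time"],s["tool_pos"],s["tcp_rot"],s["ft_force"])
cv2.imwrite("pics/wrist5.png",snapshot("wrist")[:,:,::-1])
cv2.imwrite("pics/side5.png",cv2.resize(snapshot("side")[130:280,200:400,::-1],None,fx=4,fy=4,interpolation=cv2.INTER_CUBIC))
E
```

```text
12.7333 [ 475.20181678 -122.50908935  122.39822953] [1.79847820e+02 1.37726038e-02 6.76160725e+01] [ 0.45147504  0.09165273 -0.02520774]
```

View pics/wrist5.png

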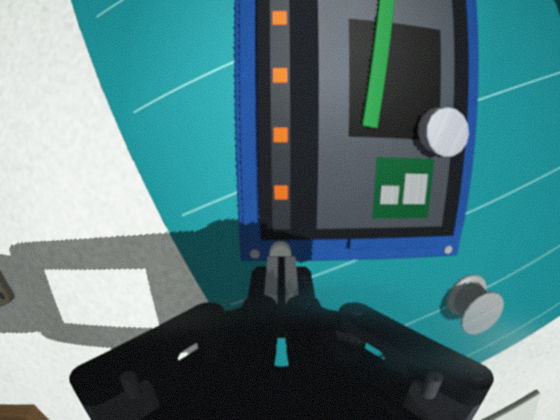

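View pics/side5.png

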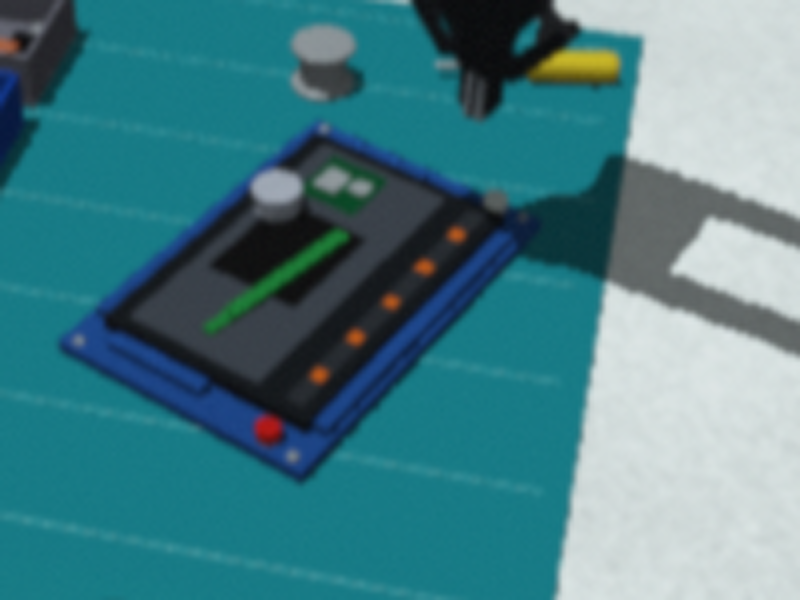

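The side view shows all five clips flush as small squares, from (319,375) to (457,235), with tin, spudger and frame unmoved. The wrist view shows the same for clips 2–5, and the fingers are clear at z≈122 mm.

Emit:
step_arm(plan=[{"grip":0,"tx":0,"ty":0,"tz":-0.5,"ax":0,"ay":0,"az":0},{"grip":0,"tx":0,"ty":0,"tz":0,"ax":0,"ay":0,"az":0},{"grip":0,"tx":0,"ty":0,"tz":0,"ax":0,"ay":0,"az":0}])

```text
time: 13.08
tool_pos: [473.7, -121.7, 123.5]
tcp_rot: [-179.9, 0.0, 67.6]
ft_force: [-0.3, -0.3, -0.1]
finger_gap: 0.5
```

```bash
python3 - <<'E'
from bench import *
from h import *
a=cv2.imread("pics/top0.png");b=snapshot("top")[:,:,::-1].copy();cv2.imwrite("pics/top6.png",b)
for n,lo,hi,roi in (("green",(45,120,80),(75,255,255),(250,170,330,225)),("yellow",(20,130,100),(32,255,255),(425,225,460,300)),("red",(0,150,100),(4,255,255),(222,195,248,225)),("orange",(6,120,90),(20,255,255),(240,210,345,260)),("tweez",(0,0,120),(180,70,255),(135,212,162,276)),("black jar",(0,0,0),(180,255,60),(135,175,168,210))):
    print(n,blobs(a,lo,hi,8,roi),blobs(b,lo,hi,8,roi))
print(hand_in()); print(sense()["time"],sense()["ft_force"])
E
```

```text
green [(array([297.3, 201. ]), np.int32(277))] [(array([297.4, 200.9]), np.int32(277))]
yellow [(array([440.6, 277.2]), np.int32(358))] [(array([440.8, 277.9]), np.int32(346))]
red [(array([234. , 210.3]), np.int32(25))] [(array([234.3, 210.6]), np.int32(29))]
orange [(array([257.1, 219.5]), np.int32(57)), (array([274.7, 226.9]), np.int32(66)), (array([292.8, 234.5]), np.int32(66)), (array([311. , 242.1]), np.int32(69)), (array([329.4, 249.9]), np.int32(74))] [(array([257. , 219.9]), np.int32(20)), (array([275.2, 227.2]), np.int32(20)), (array([293.5, 234.9]), np.int32(22)), (array([311.8, 242.4]), np.int32(25))]
tweez [(array([148.2, 247.2]), np.int32(289))] [(array([148.3, 247.3]), np.int32(283))]
black jar [(array([149. , 189.7]), np.int32(222))] [(array([148.7, 189.9]), np.int32(208))]
the job is handed in; nothing more can be done
None
the job is handed in; nothing more can be done
```

I slid the closed fingertips along the row once, from the red-knob end to the white-knob end, and all five clips ended up flush with the frame. I then lifted the gripper to about 123 mm and handed the job in. I finished at about 13 s of the 43 s allowed; `hand_in()` reports no verdict.

- **Clips:** the tip stood at 24.5 mm over each of the five clips, which is the height of a clip fully home. The last side view shows all five tops as flush squares.
- **Forces:** the highest reading I saw was about 12 N while sliding, against the 80 N limit. I only read the force at the end of each move call.
- **Frame and tools:** in the top view the spudger, screwdriver, tweezers and flux jar stayed within about 1 pixel (about 2 mm) of where they started. The frame, screw tin and solder spool I judged only by eye, and saw no movement.

- **Not confirmed from above:** the last top view counted only four clips; I took the fifth to be under the gripper, but the side and wrist views show it flush.
- **Height estimates disagreed:** the first two-camera heights came out about 5 mm low, so I set the pressing height by touching the frame's face, at 24.1 mm against the stated 24 mm.

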